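# Seat a brass blank in the drilling jig

### The arm

A 6-joint arm with a two-finger parallel gripper is mounted at the origin on the work surface. World frame = base frame: x ahead of the robot, y to its left, z up, the work surface at z = 0. Lengths are in mm, angles in degrees, forces in N, time in s.
With the tool pointing down it reaches from about 350 to 850 mm from the base axis. Payload 8.1 kg.
Tool frame: the origin (TCP) lies on the centre line of the jaws, within the pads' length; the fingertips stand 11 mm ahead of it and the grasp point (between the pads) lies 8 mm behind it; z points along the fingers, y is the direction in which the jaws open and shut (so a half turn about z gives the same grasp; the last joint's range is limited). The gripper opens to 85 mm and grips with 20 to 120 N. Pads are 22 mm wide; open, the fingers measure 114 mm over their backs; the gripper's body (76 mm by 85 mm) begins 54 mm behind the grasp point. The pads swing forward as they close: fully open they stand 13 mm farther back than shut.
Start: joints at [60.31, 7.471, 85.268, -0, 87.261, -4.893], TCP at [251.629, 544.691, 242.292] pointing down, gripper open.
Joint ranges: [-169.43, 169.43], [-51.17, 129.36], [1.28, 143.12], [-76.62, 256.62], [0, 156.53], [-152.29, 152.29]. Speed limits (degrees/s): [136.94, 136.94, 159.86, 180, 180, 180].

### API

Orientations are given as [roll, pitch, yaw] about the fixed x, y, z axes, in that order (R = Rz(yaw) Ry(pitch) Rx(roll)).
In Python, from bench import telemetry, viewer, r gives the robot as it stands.
- The arm moves only by the shell command python3 -m inch 'ROWS' [FORCE]. ROWS is JSON, a list of rows, each a list of 3 entries, a list of its own where there are three numbers: the shift along the tool's x, y, z in cm, then the turn, a rotation vector about the tool's x, y, z in rad, then the opening, from 0 (shut) to 1 (fully open). A call has 1 to 20 rows; each row is the pose to reach, as a shift and turn from the pose commanded when the call began, along the tool's axes at that moment; what a row does not reach only later rows make up. A row lasts 1/10 s, in which the tool goes at most 50 mm and 8.59 degrees, less where a joint would pass 70% of its speed; a pose out of reach is approached as far as the arm can. A call with a gripper value outside its range is refused whole. The fingers move at their own pace and stop on an object; FORCE is the grip in N (left out, the last holds). Time passes only in rows, so rows that repeat a pose let the fingers close. It gives the time, the measured TCP pose, the force and the opening at its end, in the units of the state.
- telemetry.sense(): the state, without advancing time (a new reading comes with each control period).
- viewer.snapshot(name): name is "scene" or "top" or "wrist"; returns the picture (420x560x3 uint8, red, green, blue); there is no depth.
- viewer.camera_model(name): a dict with "fx", "fy", "cx", "cy" (pixels), "cam_to_world" (4x4, takes a point from camera to world coordinates); the wrist camera has in their place "mount" (4x4, takes a point from camera to tool coordinates, whose origin is the TCP and whose axes are the flange's). Camera axes: x right, y down, z forward; pixel columns grow to the right and rows downward; lengths in mm; the calibration is good to about 2 mm. The wrist camera is an equidistant fisheye: a pixel r from the principal point sees the ray r / f radians off the axis. A picture is of the moment at which its call begins: read the wrist's pose just before it. camera_model takes no time and is no camera call.
- r.hand_in(): hands the job in, once; it reports no verdict.
The state is a dict: "time": time; "joint_pos": joint angles; "qd": joint speeds; "joint_efforts": joint torques, N m; "tool_pos": TCP position; "tcp_rot": TCP orientation; "ft_force": force on the tool from outside, world axes, zero at the start; "wrist_torque": the same for the moment, N m; "finger_gap": finger opening in mm.
Only numpy, scipy, OpenCV 4.12 (cv2) and the standard library are available. Lean on these libraries where they do the work, as an engineer would, in place of code of your own. Each camera call takes 0.05 s, during which the arm holds its last target.

### The job

The brass blank lies askew on the grey drilling jig. Without picking it up, push it with the fingertips until its long side lies flat against the steel back rail, let it sit there a moment short of the pocket, then, keeping it against the rail, slide it along into the blue corner pocket until it is fully home: end against the blue stop and long side flat against the rail. Leave the bolt, oil bottle, jar and screwdriver where they are, and finish clear of everything.

Things in the scene. Friction and masses are not known exactly. Their poses are not given: they have to be found in the camera images.
- jig: Grey drilling jig, fixed. Origin on the bench top (z = 0); z up, y along the rail towards the pocket. Yaw within 0.45 rad of the robot's axes. Base plate 12 mm thick, x -100 to +80, y -160 to +160 mm in its axes. Rail, stop and lip stand 16 mm above the plate (tops 28 mm above the bench). On its way into the pocket (blank centre past y = +35 mm) the blank must be within 7 mm of the rail.
- rail (a point): Middle of the top edge of the steel back rail's face, 28 mm above the bench, at x = +55, y = 0 mm in the jig's axes (same axes). The face looks to the jig's -x and runs the whole length of the plate, y = -160 to +160 mm.
- seat (a point): Centre (half-way up) of the blank when it is fully home, at x = +37, y = +105, z = 19 mm in the jig's axes (same axes). The blue end stop's face is 35 mm beyond it in +y, the rail's face 18 mm beyond it in +x; the trailing end of a seated blank is 35 mm back in -y.
- lip (a point): Start of the blue lip: inner top edge at x = +15, y = +110 mm in the jig's axes (same axes). The lip, 12 mm thick, runs parallel to the rail from here 30 mm to the stop, so the pocket is 40 mm wide; a slanted lead-in reaches back to about y = 99, x = 1 mm. It covers only the leading 30 mm of a seated blank; the trailing 40 mm stays outside.
- blank_center (a point): Centre (half-way up) of the loose brass blank: plate 36 mm (its x) by 70 mm (its y) by 14 mm thick, about 0.28 kg, two dark dots on top. Lies flat on the jig's plate, top 26 mm above the bench, slides at a push of 1 to 3 N. At the start its long side is turned up to 0.5 rad from the rail, clear of the rail, near the jig's -y end, away from the pocket.
- bolt: Bystander: steel hex bolt standing on its head on the jig's plate, in the corner in front of the lip (around x = -70, y = 115 mm in the jig's axes); head 27 mm across, 48 mm tall. Origin under its head. Easily knocked over.
- oil: Bystander: small green oil bottle with black cap, 42 mm in diameter, 85 mm tall, standing on the bench behind the rail, some 150 mm from the jig's origin. Origin under its base.
- jar: Bystander: small yellow jar with steel lid, 56 mm in diameter, 60 mm tall, on the bench beyond the jig's -y end. Origin under its base.
- driver: Bystander: black screwdriver, 170 mm long, lying on the bench beyond the stop, at the jig's +y end. Origin at the middle of its underside, its length along its x.
There are look-alikes about, which are no part of the job. What is meant by the part that bears blank_center is not purple, and is the smaller of those in its own colour.

How it is judged:
By the outcome, as a careful person would: the job done as asked, in the order asked, and still so for the second after the job is handed in, with the robot touching nothing.
It also fails if it takes over 64 s, if anything falls off the work surface, if the arm or the gripper's body presses on something with over 40 N, if the wrist force passes 120 N, or if a joint passes its speed limit or range.

## Working session

There is one attempt and no reset: what is moved stays moved. The work goes in short steps, Python scripts to look and compute and a shell command to move; the robot and the scene stay as the last step left them, time stands still between calls to the robot, and variables do not carry over. Pictures are saved under pics/ and viewed, and the job is handed in when it is done.

```bash
ls; mkdir -p pics; python3 - <<'E'
from bench import telemetry, viewer, r
import cv2
for n in ["scene","top","wrist"]:
    im=viewer.snapshot(n); cv2.imwrite(f"pics/{n}0.png",im[:,:,::-1])
    m=viewer.camera_model(n); print(n,m)
print(telemetry.sense())
E
```

```text
pics
scene {'fx': 429.9630387432578, 'fy': 429.9630387432578, 'cx': 272.0153834470609, 'cy': 212.75245124329112, 'cam_to_world': array([[-8.29598195e-01,  4.41225826e-01, -3.42179201e-01,
         8.11925589e+02],
       [ 5.58108146e-01,  6.73700594e-01, -4.84399429e-01,
         3.98944039e+02],
       [ 1.67967926e-02, -5.92829891e-01, -8.05152524e-01,
         6.61757918e+02],
       [ 0.00000000e+00,  0.00000000e+00,  0.00000000e+00,
         1.00000000e+00]])}
top {'fx': 436.8410818823704, 'fy': 436.8410818823704, 'cx': 283.7145603834361, 'cy': 208.78281173181546, 'cam_to_world': array([[-2.66643819e-02, -9.90681095e-01,  1.33566381e-01,
         4.55435910e+02],
       [-9.99641542e-01,  2.61033517e-02, -5.95005080e-03,
         3.63729250e+01],
       [ 2.40807261e-03, -1.33677158e-01, -9.91022007e-01,
         8.33769018e+02],
       [ 0.00000000e+00,  0.00000000e+00,  0.00000000e+00,
         1.00000000e+00]])}
wrist {'fx': 325.19226210127806, 'fy': 325.19226210127806, 'cx': 279.33166657916297, 'cy': 212.7810826759384, 'mount': array([[ 1.60137484e-04, -9.60746619e-01, -2.7
[... 267 characters left out ...]

         1.00000000e+00]])}
{'time': 0.15, 'joint_pos': array([ 6.03083828e+01,  7.50628379e+00,  8.53144873e+01,  6.46177082e-04,
        8.72589777e+01, -4.89175433e+00]), 'qd': array([-0.0015179 , -0.04177503, -0.34028582,  0.04939953, -0.01386523,
       -0.0172573 ]), 'joint_efforts': array([ 5.65400514e-04, -5.70071197e+01, -5.01156378e+01, -1.94034783e-04,
        9.72044596e-03,  4.60716751e-05]), 'tool_pos': array([251.44133711, 544.34664006, 241.47815029]), 'tcp_rot': array([-1.79920597e+02, -7.44349872e-03,  1.55200101e+02]), 'ft_force': array([ 1.21249356, -0.08926054,  0.36347822]), 'wrist_torque': array([-0.02506615, -0.06001998, -0.06112562]), 'finger_gap': 85.09631904212608}
```

View pics/scene0.png

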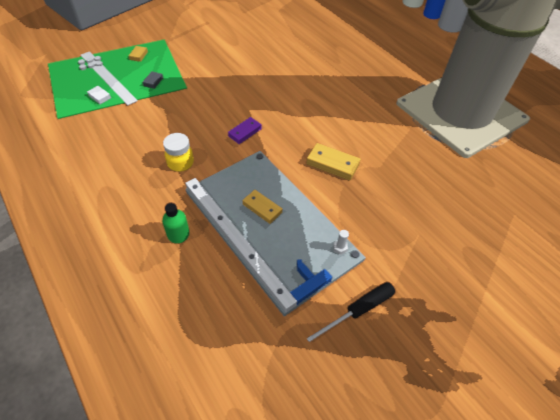

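View pics/top0.png

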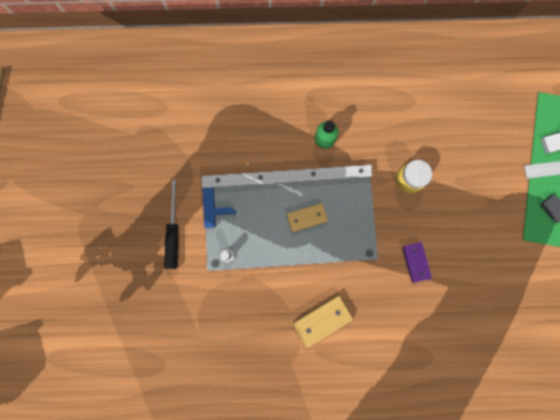

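View pics/wrist0.png

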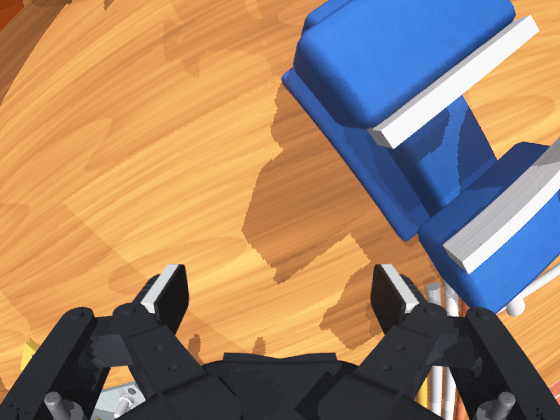

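The scene and top pictures show:
- A small brass blank with two dots on the jig, at top (308,217).
- A larger yellow one off the jig, at top (323,321).
- A purple one at top (417,262).
- A small orange block on the green mat, at scene (137,53).

The one on the jig, the smaller brass-coloured one, fits. I'll confirm it in a crop and measure.

```bash
cat > h.py <<'E'
import numpy as np, cv2
from bench import telemetry, viewer, r
def cast(name,px,z):
    m=viewer.camera_model(name); T=m["cam_to_world"]
    px=np.atleast_2d(np.asarray(px,float))
    d=np.c_[(px[:,0]-m["cx"])/m["fx"],(px[:,1]-m["cy"])/m["fy"],np.ones(len(px))]@T[:3,:3].T
    return T[:3,3]+d*((z-T[2,3])/d[:,2])[:,None]
def project(name,P):
    m=viewer.camera_model(name); T=m["cam_to_world"]
    c=(np.atleast_2d(P)-T[:3,3])@T[:3,:3]
    return np.c_[c[:,0]/c[:,2]*m["fx"]+m["cx"],c[:,1]/c[:,2]*m["fy"]+m["cy"]]
def mask(im,lo,hi,roi):
    h=cv2.cvtColor(im,cv2.COLOR_RGB2HSV); m=cv2.inRange(h,np.array(lo),np.array(hi))
    k=np.zeros_like(m); x0,y0,x1,y1=roi; k[y0:y1,x0:x1]=m[y0:y1,x0:x1]; return k
def big(m):
    c,_=cv2.findContours(m,cv2.RETR_EXTERNAL,cv2.CHAIN_APPROX_NONE); return max(c,key=cv2.contourArea)
E
python3 - <<'E'
from h import *
im=cv2.imread("pics/top0.png"); c=cv2.resize(im[155:285,190:390],None,fx=4,fy=4,interpolation=cv2.INTER_CUBIC); cv2.imwrite("pics/ctop.png",c)
im=cv2.imread("pics/scene0.png"); c=cv2.resize(im[140:320,170:400],None,fx=3.3,fy=3.3,interpolation=cv2.INTER_CUBIC); cv2.imwrite("pics/cscene.png",c)
for f,pts in (("top",[(308,217),(250,225),(350,225),(300,178),(209,210)]),("scene",[(262,207),(220,180),(220,217),(320,285)])):
    h=cv2.cvtColor(cv2.imread(f"pics/{f}0.png"),cv2.COLOR_BGR2HSV)
    for p in pts: print(f,p,h[p[1],p[0]])
E
```

```text
top (308, 217) [ 20 134 160]
top (250, 225) [ 85  13 119]
top (350, 225) [ 94  15 118]
top (300, 178) [ 30   2 153]
top (209, 210) [108 158 113]
scene (262, 207) [ 20 167 170]
scene (220, 180) [101  29 125]
scene (220, 217) [109  29  70]
scene (320, 285) [109 192  97]
```

View pics/ctop.png

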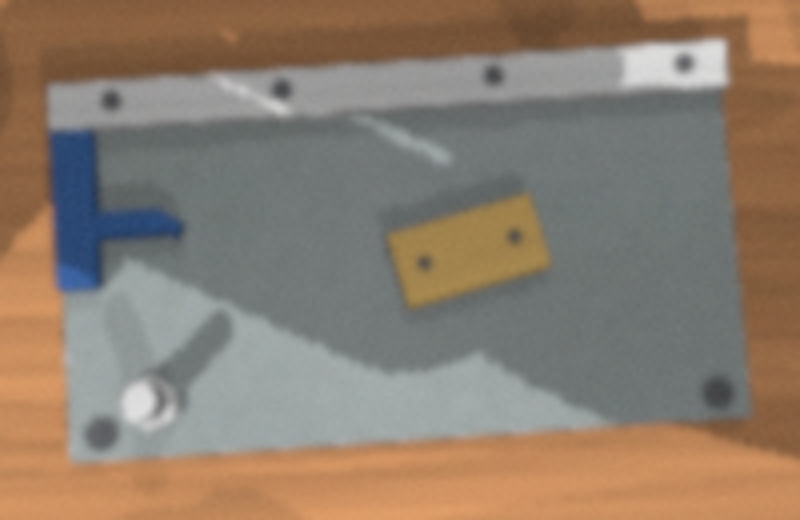

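View pics/cscene.png

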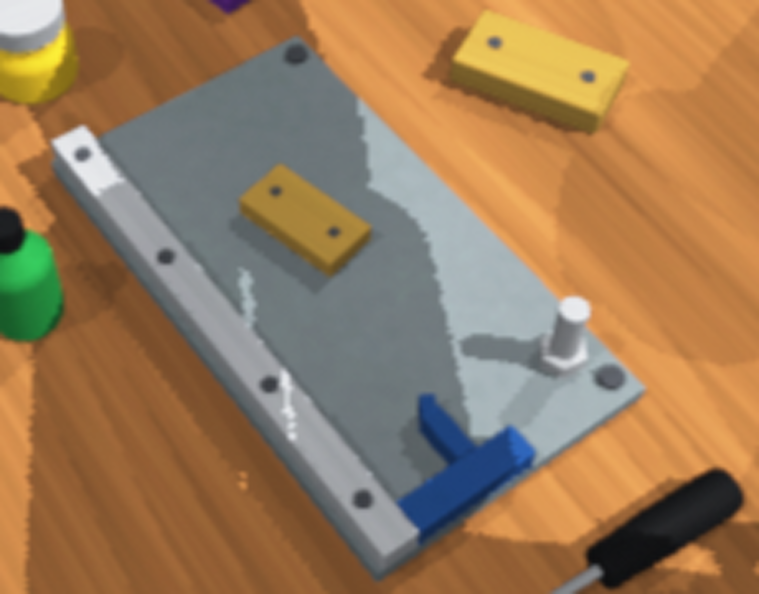

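```bash
cat >> h.py <<'E'
def blank(name,im,roi=None):
    if roi is None: roi=dict(top=(200,165,375,268),scene=(190,150,350,300))[name]
    m=mask(im,(14,95,90),(27,255,255),roi)
    c=big(m); return c
E
python3 - <<'E'
from h import *
ims={n:cv2.imread(f"pics/{n}0.png")[:,:,::-1].copy() for n in("top","scene")}
# rail edge top: subpixel max neg. gradient along columns
g=cv2.cvtColor(ims["top"],cv2.COLOR_RGB2GRAY).astype(float); g=cv2.GaussianBlur(g,(3,3),0)
pts=[]
for x in range(220,368,2):
    ye=187.5-(x-202)*(43/677)
    ys=np.arange(int(ye)-4,int(ye)+6); d=-(g[ys+1,x]-g[ys-1,x]); d=np.clip(d,0,None)
    i=d.argmax(); s=d[max(0,i-1):i+2]; pts.append((x,(ys[max(0,i-1):i+2]*s).sum()/s.sum()))
pts=np.array(pts); W=cast("top",pts+0,28)[:,:2].astype(np.float32)
vx,vy,x0,y0=cv2.fitLine(W,cv2.DIST_HUBER,0,.01,.01).ravel()
if vy<0: vx,vy=-vx,-vy
print("rail dir",vx,vy,"pt",x0,y0,"yaw",np.degrees(np.arctan2(-vx,vy)))
# blank
c=blank("top",ims["top"]); P=cast("top",c.reshape(-1,2),26)[:,:2].astype(np.float32)
rr=cv2.minAreaRect(P); print("top blank",rr)
c=blank("scene",ims["scene"]); print(cv2.boundingRect(c))
P=cast("scene",c.reshape(-1,2),26)[:,:2].astype(np.float32); print("scene hull (incl sides)",cv2.minAreaRect(P))
# blue
cb=big(mask(ims["top"],(100,110,50),(120,255,255),(195,170,245,240))); 
print("blue bbox",cv2.boundingRect(cb))
# jig plate corners (crop read)
for q in [(727,40),(48,85),(72,462),(748,413),(727,87),(50,130),(58,290),(97,130),(100,290),(180,232),(150,402)]:
    p=np.array(q)/4+[189.6,154.6]; print(q,cast("top",p,12)[0,:2].round(1),cast("top",p,28)[0,:2].round(1))
# scene rail inner edge, crop px
for q in [(118,190),(400,500),(417,530),(85,128)]:
    p=np.array(q)/3.3+[169.7,139.7]; print("sc",q,cast("scene",p,28)[0,:2].round(1))
# dots
for n in ("top","scene"):
  h=cv2.cvtColor(ims[n],cv2.COLOR_RGB2HSV)
for q in[(425,262),(515,236)]: print("dot",cast("top",np.array(q)/4+[189.6,154.6],26)[0])
for q in[(276,191),(334,232)]: print("dotS",cast("scene",np.array(q)/3.3+[169.7,139.7],26)[0])
E
```

```text
rail dir -0.0428533 0.9990814 pt 615.9077 15.341038 yaw 2.4560652
top blank ((547.308349609375, -10.744647979736328), (35.37998962402344, 68.83981323242188), 15.006062507629395)
(263, 150, 87, 91)
scene hull (incl sides) ((457.6945495605469, -1.57147216796875), (222.13626098632812, 176.3231964111328), 49.99418258666992)
blue bbox (203, 188, 32, 39)
(727, 40) [ 647.6 -139.5] [ 643.8 -136.1]
(48, 85) [634.  187.1] [630.5 184.2]
(72, 462) [454.7 176.2] [454.8 173.5]
(748, 413) [ 469.  -139.8] [ 468.8 -136.4]
(727, 87) [ 624.5 -138.3] [ 621.2 -134.9]
(50, 130) [612.1 186.2] [609.  183.2]
(58, 290) [535.3 182.5] [533.7 179.7]
(97, 130) [611.5 163.7] [608.4 161.3]
(100, 290) [534.8 162.7] [533.2 160.3]
(180, 232) [561.3 124.7] [559.3 123. ]
(150, 402) [481.6 139.7] [481.1 137.6]
sc (118, 190) [626.9 -80.6]
sc (400, 500) [604.9 165. ]
sc (417, 530) [607.2 182.4]
sc (85, 128) [ 620.7 -132. ]
dot [542.48246369   9.53132548  26.        ]
dot [553.54942112 -32.75467303  26.        ]
dotS [551.36537752 -32.27584426  26.        ]
dotS [539.92376856  10.11419654  26.        ]
```

The enlarged crops confirm the blank: the 36x70 brass part on the jig with two dots, at top (308,217). It measures 35.4 x 68.8 mm, so the size fits. The bigger yellow one is off the jig.

Estimates:
- **Jig:** origin about (560,21), yaw about 2.5°, agreeing in both views within about 2 mm.
- **Blank:** centre about (547,-11), yaw about 14.8°.

Next I move behind the blank, high up.

```bash
python3 -m inch '[[[-1.5,-1.3,0],[0,0,-0.02],0.3],[[-4,-3.5,0],[0,0,-0.05],0.3],[[-7.5,-6.5,0],[0,0,-0.09],0.3],[[-11,-9.6,0],[0,0,-0.12],0.3],[[-14.5,-12.7,0],[0,0,-0.16],0.3],[[-18,-15.8,0],[0,0,-0.2],0.3],[[-21.5,-18.8,0],[0,0,-0.24],0.3],[[-25,-21.9,1],[0,0,-0.28],0.3],[[-28.5,-25,2],[0,0,-0.32],0.3],[[-32,-28,3],[0,0,-0.36],0.3],[[-35.5,-31.1,5],[0,0,-0.4],0.3],[[-39,-34.2,7],[0,0,-0.43],0.3],[[-42,-36.8,9],[0,0,-0.45],0.3],[[-44.3,-38.8,11],[0,0,-0.47],0.3],[[-45.5,-39.9,12.5],[0,0,-0.476],0.3],[[-45.9,-40.2,13.5],[0,0,-0.476],0.3],[[-45.9,-40.2,14],[0,0,-0.476],0.3],[[-45.9,-40.2,14],[0,0,-0.476],0.3]]'
cat >> h.py <<'E'
O=np.array([560.,21.]);YAW=np.radians(2.5)
E_=np.array([[np.cos(YAW),np.sin(YAW)],[-np.sin(YAW),np.cos(YAW)]])
def jig(p): return E_@(np.asarray(p)[:2]-O)
def st():
    s=telemetry.sense(); print("t%.2f"%s["time"],s["tool_pos"].round(1),s["tcp_rot"].round(1),"jig",jig(s["tool_pos"]).round(1),"F",s["ft_force"].round(1),"gap",round(float(s["finger_gap"]),1)); return s
def go(jx,jy,z,yaw):
    "tool shift cm and turn from measured pose"
    from scipy.spatial.transform import Rotation as R
    s=telemetry.sense(); A=R.from_euler('xyz',s["tcp_rot"],degrees=True)
    B=R.from_euler('xyz',[180,0,yaw],degrees=True)
    w=np.r_[O+E_.T@np.array([jx,jy]),z]
    print("shift",(A.inv().apply(w-s["tool_pos"])/10).round(2),"turn",(A.inv()*B).as_rotvec().round(3))
def shot(name,f,crop=None,k=1):
    im=viewer.snapshot(name); o=im[:,:,::-1]
    if crop: x0,y0,x1,y1=crop; o=cv2.resize(o[y0:y1,x0:x1],None,fx=k,fy=k,interpolation=cv2.INTER_CUBIC)
    cv2.imwrite("pics/"+f+".png",o); return im
E
python3 - <<'E'
from h import *
st(); go(-62,-31,45,182.5)
shot("wrist","w1")
E
```

```text
time: 1.95
tool_pos: [499.0, -11.9, 101.7]
tcp_rot: [180.0, -0.1, -177.5]
ft_force: [-0.9, -0.2, -0.2]
finger_gap: 25.6
t1.95 [499.  -11.9 101.7] [ 1.800e+02 -1.000e-01 -1.775e+02] jig [-62.4 -30.2] F [-0.9 -0.2 -0.2] gap 25.6
shift [-0.05 -0.09  5.67] turn [ 0.001 -0.002 -0.   ]
```

View pics/w1.png

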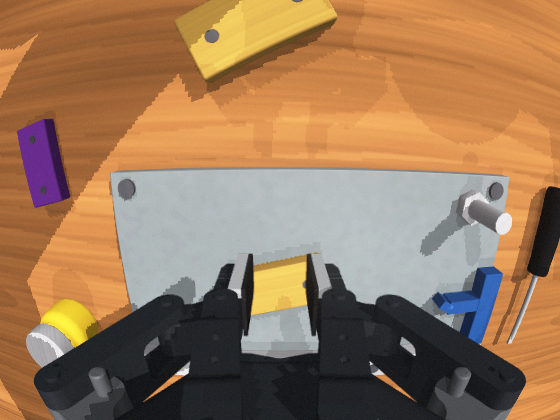

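The wrist view shows the blank at (280,285) beyond the open pads, the bolt at (485,212) and the blue stop at (485,305), so the approach side is clear. I descend, then feel for the plate.

```bash
python3 -m inch '[[[0,-0.1,2],[0,0,0],0.3],[[0,-0.1,4],[0,0,0],0.3],[[0,-0.1,5.5],[0,0,0],0.3],[[0,-0.1,6.6],[0,0,0],0.3],[[0,-0.1,7.0],[0,0,0],0.3],[[0,-0.1,7.2],[0,0,0],0.3],[[0,-0.1,7.2],[0,0,0],0.3]]'
python3 - <<'E'
from h import *
st(); shot("scene","s1",(170,120,400,300),3.3)
E
```

```text
time: 2.7
tool_pos: [500.2, -13.6, 30.9]
tcp_rot: [-180.0, 0.1, -177.5]
ft_force: [0.5, -0.8, 0.3]
finger_gap: 25.3
t2.70 [500.2 -13.6  30.9] [-1.800e+02  1.000e-01 -1.775e+02] jig [-61.2 -32. ] F [ 0.5 -0.8  0.3] gap 25.3
```

View pics/s1.png

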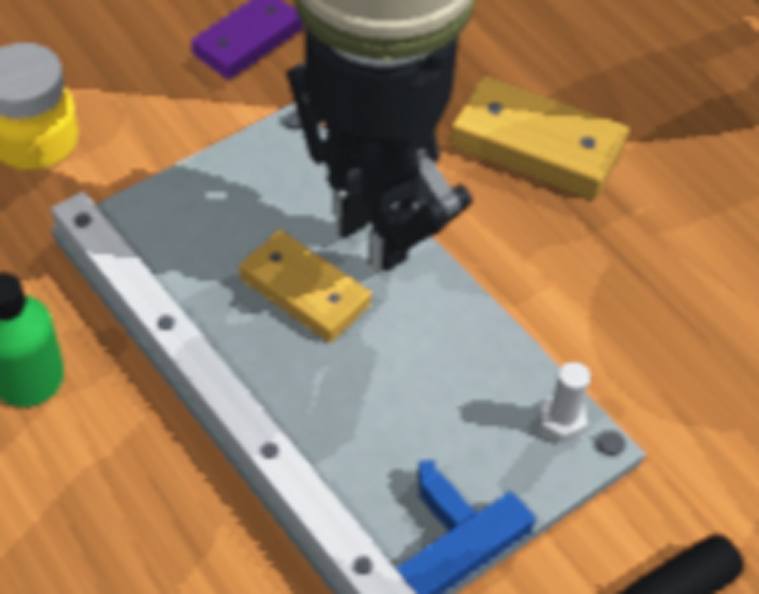

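The fingertips, at (385,262) in the crop, stand behind the blank just above the plate. I go down in small steps.

```bash
python3 -m inch '[[[0,0,0.2],[0,0,0],0.3],[[0,0,0.3],[0,0,0],0.3],[[0,0,0.4],[0,0,0],0.3],[[0,0,0.4],[0,0,0],0.3]]'; python3 -m inch '[[[0,0,0.1],[0,0,0],0.3],[[0,0,0.2],[0,0,0],0.3],[[0,0,0.2],[0,0,0],0.3]]'; python3 -m inch '[[[0,0,0.1],[0,0,0],0.3],[[0,0,0.2],[0,0,0],0.3],[[0,0,0.2],[0,0,0],0.3]]'
```

```text
time: 3.15
tool_pos: [499.7, -13.8, 26.2]
tcp_rot: [180.0, -0.0, -177.5]
ft_force: [-0.6, 0.2, 0.0]
finger_gap: 25.9
time: 3.45
tool_pos: [499.6, -13.7, 24.1]
tcp_rot: [180.0, -0.0, -177.5]
ft_force: [0.3, 0.5, 0.3]
finger_gap: 25.3
time: 3.75
tool_pos: [499.9, -13.7, 22.9]
tcp_rot: [180.0, -0.0, -177.5]
ft_force: [-4.2, 0.3, 6.7]
finger_gap: 25.2
```

Contact with the plate at TCP z of about 23. I raise 3.5 mm and push towards the rail.

```bash
python3 -m inch '[[[0,0,-0.35],[0,0,0],0.3],[[0,0,-0.35],[0,0,0],0.3],[[-0.4,0,-0.35],[0,0,0],0.3],[[-0.8,0,-0.35],[0,0,0],0.3],[[-1.1,0,-0.35],[0,0,0],0.3],[[-1.4,0,-0.35],[0,0,0],0.3],[[-1.7,0,-0.35],[0,0,0],0.3],[[-2.0,0,-0.35],[0,0,0],0.3],[[-2.3,0,-0.35],[0,0,0],0.3],[[-2.6,0,-0.35],[0,0,0],0.3],[[-2.9,0,-0.35],[0,0,0],0.3],[[-3.2,0,-0.35],[0,0,0],0.3],[[-3.5,0,-0.35],[0,0,0],0.3],[[-3.8,0,-0.35],[0,0,0],0.3],[[-4.1,0,-0.35],[0,0,0],0.3],[[-4.4,0,-0.35],[0,0,0],0.3],[[-4.7,0,-0.35],[0,0,0],0.3],[[-5.0,0,-0.35],[0,0,0],0.3],[[-5.2,0,-0.35],[0,0,0],0.3],[[-5.2,0,-0.35],[0,0,0],0.3]]'
python3 - <<'E'
from h import *
st(); shot("scene","s2",(170,120,400,300),3.3)
E
```

```text
time: 5.75
tool_pos: [552.2, -11.5, 26.0]
tcp_rot: [-180.0, 0.0, -177.5]
ft_force: [0.1, -0.3, -0.3]
finger_gap: 25.3
t5.75 [552.2 -11.5  26. ] [-180.     0.  -177.5] jig [ -9.2 -32.1] F [ 0.1 -0.3 -0.3] gap 25.3
```

View pics/s2.png

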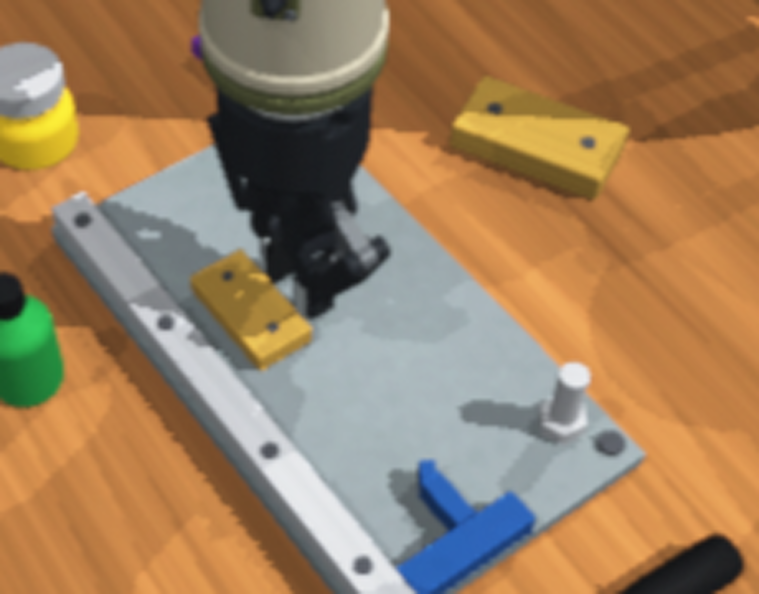

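The blank has turned nearly parallel to the rail and is about 15 mm short. I continue, softly at the end.

```bash
python3 -m inch '[[[-0.3,0,0],[0,0,0],0.3],[[-0.6,0,0],[0,0,0],0.3],[[-0.9,0,0],[0,0,0],0.3],[[-1.2,0,0],[0,0,0],0.3],[[-1.4,0,0],[0,0,0],0.3],[[-1.4,0,0],[0,0,0],0.3]]'; python3 -m inch '[[[-0.1,0,0],[0,0,0],0.3],[[-0.15,0,0],[0,0,0],0.3],[[-0.15,0,0],[0,0,0],0.3]]'; python3 -m inch '[[[-0.1,0,0],[0,0,0],0.3],[[-0.15,0,0],[0,0,0],0.3],[[-0.15,0,0],[0,0,0],0.3]]'
```

```text
time: 6.4
tool_pos: [566.2, -10.9, 25.9]
tcp_rot: [-180.0, 0.0, -177.5]
ft_force: [-0.5, -0.5, 1.2]
finger_gap: 25.6
time: 6.7
tool_pos: [567.1, -10.8, 25.8]
tcp_rot: [-180.0, -0.0, -177.5]
ft_force: [-2.3, -0.3, 0.6]
finger_gap: 25.8
time: 7.0
tool_pos: [568.8, -10.8, 25.8]
tcp_rot: [-180.0, 0.0, -177.5]
ft_force: [-1.7, -0.1, -0.1]
finger_gap: 25.5
```

```bash
python3 -m inch '[[[-0.1,0,0],[0,0,0],0.3],[[-0.1,0,0],[0,0,0],0.3]]'; python3 -m inch '[[[-0.1,0,0],[0,0,0],0.3],[[-0.1,0,0],[0,0,0],0.3]]'; python3 -m inch '[[[-0.1,0,0],[0,0,0],0.3],[[-0.1,0,0],[0,0,0],0.3]]'
```

```text
time: 7.2
tool_pos: [569.0, -10.7, 25.7]
tcp_rot: [180.0, -0.1, -177.5]
ft_force: [-4.8, 0.1, 3.5]
finger_gap: 25.7
time: 7.4
tool_pos: [569.0, -10.7, 25.5]
tcp_rot: [180.0, -0.2, -177.5]
ft_force: [-10.6, -0.7, 8.1]
finger_gap: 25.7
time: 7.6
tool_pos: [569.1, -10.7, 25.3]
tcp_rot: [180.0, -0.3, -177.5]
ft_force: [-14.2, -0.9, 11.3]
finger_gap: 25.6
```

It is firm against the rail: 14 N at TCP x of 569, where I predicted 569.4. I back off and look.

```bash
python3 -m inch '[[[0.2,0,0],[0,0,0],0.3],[[0.5,0,0],[0,0,0],0.3],[[1.5,0,0],[0,0,0],0.3],[[3,0,0],[0,0,0],0.3],[[4,0,-1],[0,0,0],0.3],[[4,0,-3],[0,0,0],0.2],[[4,0,-5],[0,0,0],0.1],[[4,0,-5.5],[0,0,0],0],[[4,0,-5.5],[0,0,0],0],[[4,0,-5.5],[0,0,0],0]]'
python3 - <<'E'
from h import *
st(); im=shot("scene","s3",(170,120,400,300),3.3); t=shot("top","t3",(190,155,390,285),4)
c=blank("top",t); print(cv2.minAreaRect(cast("top",c.reshape(-1,2),26)[:,:2].astype(np.float32)))
E
```

```text
time: 8.6
tool_pos: [531.2, -12.3, 80.0]
tcp_rot: [180.0, -0.0, -177.5]
ft_force: [0.3, 0.2, -0.6]
finger_gap: -0.1
t8.60 [531.2 -12.3  80. ] [ 180.    -0.  -177.5] jig [-30.3 -32. ] F [ 0.3  0.2 -0.6] gap -0.1
((644.3750610351562, 118.6448974609375), (39.60012435913086, 11.583630561828613), 88.5049057006836)
```

View pics/s3.png

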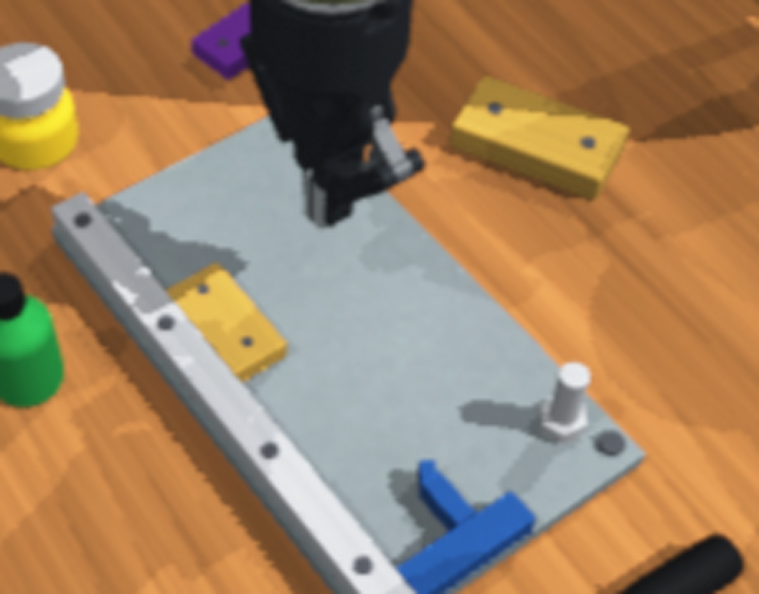

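View pics/t3.png

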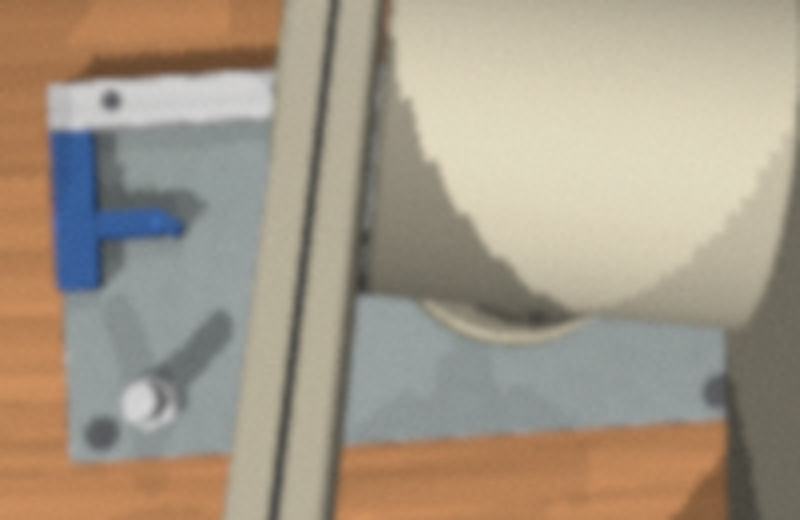

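The scene crop shows the blank flat along the rail, dots at (203,289) and (247,342), no gap visible. The top view is blocked by the arm. I work out the trailing end from the dots.

```bash
python3 - <<'E'
from h import *
P=[cast("scene",np.array(q)/3.3+[169.7,119.7],26)[0] for q in[(203,289),(247,342)]]
J=[jig(p) for p in P]; print(np.round(J,1),"ctr",np.mean(J,0).round(1),"ang",np.degrees(np.arctan2(-(J[1]-J[0])[0],(J[1]-J[0])[1])))
st(); jy=np.mean(J,0)[1]
go(34,jy-35-25-7.25-0,80,92.5)
E
```

```text
[[ 35.4 -57.9]
 [ 35.8 -13.6]] ctr [ 35.6 -35.8] ang -0.5343561628150014
t8.70 [530.8 -12.2  79.4] [ 1.800e+02 -1.000e-01 -1.775e+02] jig [-30.7 -31.9] F [-0.8  0.6 -0.8] gap 0.1
shift [-6.47 -7.11 -0.07] turn [-1.00e-03 -2.00e-03  1.57e+00]
```

```bash
python3 -m inch '[[[-0.3,-0.3,0],[0,0,0.07],0],[[-1,-1,0],[0,0,0.21],0],[[-1.7,-1.8,0],[0,0,0.35],0],[[-2.4,-2.6,0],[0,0,0.49],0],[[-3.1,-3.4,0],[0,0,0.63],0],[[-3.8,-4.2,0],[0,0,0.77],0],[[-4.5,-5,0],[0,0,0.91],0],[[-5.2,-5.8,0],[0,0,1.05],0],[[-5.8,-6.4,0],[0,0,1.19],0],[[-6.2,-6.7,0],[0,0,1.33],0],[[-6.47,-6.9,0],[0,0,1.46],0],[[-6.47,-6.9,0],[0,0,1.54],0],[[-6.47,-6.9,0],[0,0,1.57],0],[[-6.47,-6.9,0],[0,0,1.57],0]]'
python3 - <<'E'
from h import *
st(); go(34,-100,40,92.5); shot("wrist","w4"); shot("scene","s4",(170,120,400,300),3.3)
E
```

```text
time: 10.1
tool_pos: [598.8, -78.4, 79.8]
tcp_rot: [-179.9, -0.0, 92.6]
ft_force: [0.1, -0.2, 0.1]
finger_gap: 0.2
t10.10 [598.8 -78.4  79.8] [-179.9   -0.    92.6] jig [  34.4 -101. ] F [ 0.1 -0.2  0.1] gap 0.2
shift [ 0.1  -0.03  3.98] turn [-0.001 -0.     0.001]
```

View pics/w4.png

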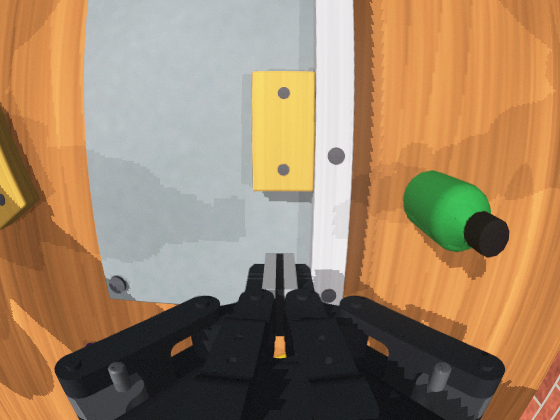

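View pics/s4.png

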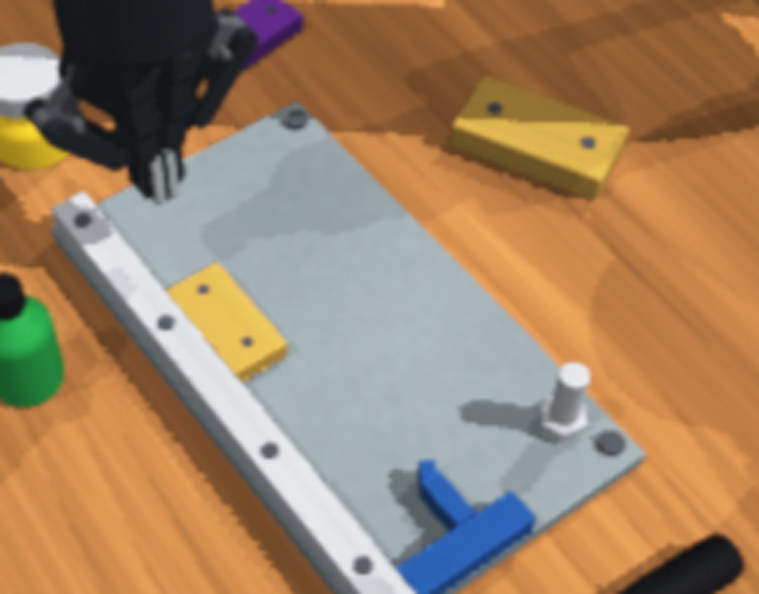

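The wrist view shows the blank (253-314, 70-190) flush to the rail (edge column 315), and the closed tips behind it at (280,275). Before lowering I check the oil bottle's clearance from the wide knuckles.

```bash
python3 - <<'E'
from h import *
im=cv2.imread("pics/top0.png")[:,:,::-1].copy()
c=big(mask(im,(50,80,20),(85,255,255),(300,100,350,160))); x,y,w,h=cv2.boundingRect(c);print(x,y,w,h)
c2=big(cv2.inRange(cv2.cvtColor(im,cv2.COLOR_RGB2GRAY),0,40)[110:150,310:350]); print(c2.reshape(-1,2).mean(0)+[310,110])
print("cap z85",jig(cast("top",c2.reshape(-1,2).mean(0)+[310,110],85)[0]),"body z30",jig(cast("top",(x+w/2,y+h/2),30)[0]))
# wrist knuckles: bearing
m=viewer.camera_model("wrist"); M=m["mount"]
for px in [(497,365),(440,375),(350,305)]:
    d=np.array([px[0]-m["cx"],px[1]-m["cy"]]); rr=np.hypot(*d); th=rr/m["fx"]
    v=M[:3,:3]@np.r_[np.sin(th)*d/rr,np.cos(th)]
    t=-(M[0,3])/v[0]; print(px,"at tool x=0:",(M[:3,3]+t*v).round(0))
E
```

```text
315 123 23 25
[328.95652174 127.34782609]
cap z85 [136.68397317 -79.3097855 ] body z30 [138.69411627 -80.59331892]
(497, 365) at tool x=0: [  0.  69. -68.]
(440, 375) at tool x=0: [  0.  48. -67.]
(350, 305) at tool x=0: [  0.  27. -23.]
```

The oil bottle is at jig (137,-80). The knuckles reach x of about 103 and stay higher than the bottle, so it is clear. I lower behind the trailing end.

```bash
python3 -m inch '[[[0,0,1.5],[0,0,0],0],[[0,0,3],[0,0,0],0],[[0,0,4.2],[0,0,0],0],[[0,0,4.8],[0,0,0],0],[[0,0,5.0],[0,0,0],0],[[0,0,5.0],[0,0,0],0]]';  python3 -m inch '[[[0,0,0.1],[0,0,0],0],[[0,0,0.2],[0,0,0],0],[[0,0,0.2],[0,0,0],0]]'; python3 -m inch '[[[0,0,0.1],[0,0,0],0],[[0,0,0.2],[0,0,0],0],[[0,0,0.2],[0,0,0],0]]'
```

```text
time: 10.8
tool_pos: [599.1, -78.5, 30.3]
tcp_rot: [-180.0, -0.0, 92.5]
ft_force: [-0.1, -0.3, 1.0]
finger_gap: -0.1
time: 11.1
tool_pos: [599.6, -78.6, 29.2]
tcp_rot: [180.0, 0.0, 92.5]
ft_force: [-0.1, -0.6, -0.3]
finger_gap: -0.1
time: 11.4
tool_pos: [599.2, -78.5, 26.6]
tcp_rot: [-180.0, -0.0, 92.5]
ft_force: [-0.1, -0.0, -0.5]
finger_gap: -0.1
```

Now I push along the rail with a slight bias towards it.

```bash
python3 -m inch '[[[0.3,0,0],[0,0,0],0],[[0.6,0,0],[0,0,0],0],[[0.9,0,0],[0,0,0],0],[[1.2,0,0],[0,0,0],0],[[1.5,0,0],[0,0,0],0],[[1.8,0,0],[0,0,0],0],[[2.1,0,0],[0,0,0],0],[[2.4,0.01,0],[0,0,0],0],[[2.7,0.02,0],[0,0,0],0],[[3,0.03,0],[0,0,0],0],[[3.3,0.04,0],[0,0,0],0],[[3.6,0.05,0],[0,0,0],0],[[3.9,0.06,0],[0,0,0],0],[[4.2,0.07,0],[0,0,0],0],[[4.5,0.08,0],[0,0,0],0],[[4.8,0.09,0],[0,0,0],0],[[5.1,0.1,0],[0,0,0],0],[[5.4,0.1,0],[0,0,0],0]]'
python3 - <<'E'
from h import *
st(); shot("wrist","w5")
E
```

```text
time: 13.2
tool_pos: [598.0, -24.1, 26.7]
tcp_rot: [180.0, -0.0, 92.5]
ft_force: [-0.4, -1.6, -0.4]
finger_gap: -0.2
t13.20 [598.  -24.1  26.7] [180.   -0.   92.5] jig [ 36.  -46.7] F [-0.4 -1.6 -0.4] gap -0.2
```

View pics/w5.png

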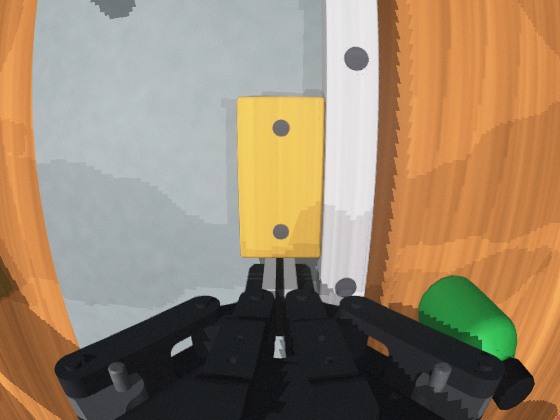

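The blank (238-324, 97-257) stays flush along the rail while being pushed at about 1.6 N. I carry on.

```bash
python3 -m inch '[[[0.4,0,0],[0,0,0],0],[[0.8,0,0],[0,0,0],0],[[1.2,0,0],[0,0,0],0],[[1.6,0,0],[0,0,0],0],[[2.0,0,0],[0,0,0],0],[[2.4,0.01,0],[0,0,0],0],[[2.8,0.02,0],[0,0,0],0],[[3.2,0.02,0],[0,0,0],0],[[3.6,0.03,0],[0,0,0],0],[[4.0,0.03,0],[0,0,0],0],[[4.4,0.04,0],[0,0,0],0],[[4.8,0.04,0],[0,0,0],0],[[5.2,0.05,0],[0,0,0],0],[[5.6,0.05,0],[0,0,0],0],[[6,0.05,0],[0,0,0],0],[[6.4,0.05,0],[0,0,0],0],[[6.7,0.05,0],[0,0,0],0],[[7,0.05,0],[0,0,0],0]]'
python3 - <<'E'
from h import *
st(); shot("wrist","w6")
E
```

```text
time: 15.05
tool_pos: [595.3, 45.7, 26.8]
tcp_rot: [-180.0, 0.0, 92.5]
ft_force: [-2.6, -3.2, 2.1]
finger_gap: 0.2
t15.05 [595.3  45.7  26.8] [-180.     0.    92.5] jig [36.4 23.1] F [-2.6 -3.2  2.1] gap 0.2
```

View pics/w6.png

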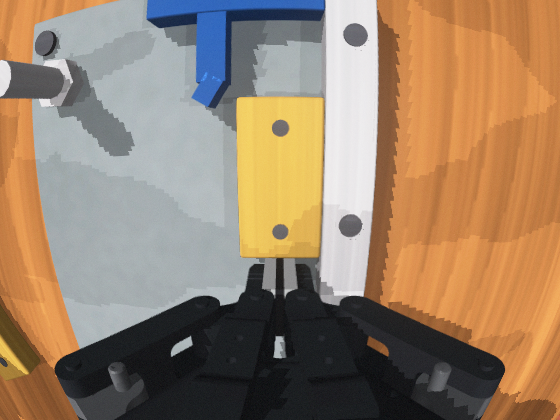

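Still flush, with the lip tip at (207,100) well to the left and the stop face ahead at row about 20. Roughly 36 mm remain.

```bash
python3 -m inch '[[[0.4,0,0],[0,0,0],0],[[0.8,0,0],[0,0,0],0],[[1.2,0,0],[0,0,0],0],[[1.6,0,0],[0,0,0],0],[[2.0,0,0],[0,0,0],0],[[2.3,0,0],[0,0,0],0],[[2.6,0,0],[0,0,0],0],[[2.9,0,0],[0,0,0],0],[[3.1,0,0],[0,0,0],0],[[3.2,0,0],[0,0,0],0],[[3.2,0,0],[0,0,0],0]]'; python3 -m inch '[[[0.1,0,0],[0,0,0],0],[[0.2,0,0],[0,0,0],0],[[0.2,0,0],[0,0,0],0]]'; python3 -m inch '[[[0.1,0,0],[0,0,0],0],[[0.1,0,0],[0,0,0],0]]';python3 -m inch '[[[0.1,0,0],[0,0,0],0],[[0.1,0,0],[0,0,0],0]]'
```

```text
time: 16.2
tool_pos: [594.0, 77.7, 26.8]
tcp_rot: [180.0, -0.0, 92.5]
ft_force: [0.0, -0.3, -0.1]
finger_gap: 0.1
time: 16.5
tool_pos: [593.9, 79.4, 26.8]
tcp_rot: [180.0, -0.0, 92.5]
ft_force: [0.3, -1.0, 0.1]
finger_gap: 0.3
time: 16.7
tool_pos: [593.8, 80.5, 26.8]
tcp_rot: [180.0, -0.0, 92.5]
ft_force: [0.3, -0.7, -0.1]
finger_gap: 0.2
time: 16.9
tool_pos: [593.8, 81.5, 26.8]
tcp_rot: [-180.0, -0.0, 92.5]
ft_force: [-1.0, -0.9, 0.1]
finger_gap: -0.2
```

```bash
for i in 1; do python3 -m inch '[[[0.1,0,0],[0,0,0],0],[[0.1,0,0],[0,0,0],0]]'; python3 -m inch '[[[0.1,0,0],[0,0,0],0],[[0.1,0,0],[0,0,0],0]]'; python3 -m inch '[[[0.1,0,0],[0,0,0],0],[[0.1,0,0],[0,0,0],0]]'; done; python3 -c "
from h import *
st(); shot('wrist','w7')"
```

```text
time: 17.1
tool_pos: [593.7, 82.2, 26.8]
tcp_rot: [-180.0, 0.0, 92.5]
ft_force: [-0.2, -2.9, -0.3]
finger_gap: 0.1
time: 17.3
tool_pos: [593.7, 82.3, 26.8]
tcp_rot: [-180.0, 0.1, 92.5]
ft_force: [-0.0, -7.1, 0.2]
finger_gap: -0.1
time: 17.5
tool_pos: [593.7, 82.4, 26.8]
tcp_rot: [-180.0, 0.2, 92.5]
ft_force: [-0.5, -11.8, 1.4]
finger_gap: -0.2
t17.50 [593.7  82.4  26.8] [-180.     0.2   92.5] jig [36.4 59.8] F [ -0.5 -11.8   1.4] gap -0.2
```

View pics/w7.png

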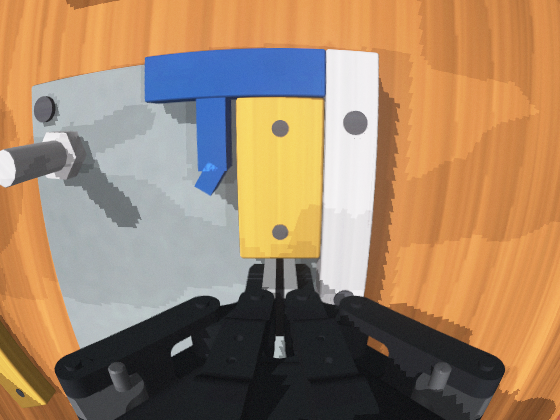

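It is hard against the stop: 11.8 N at TCP jig y of 59.8, where 59 was expected. Next comes a gentle side press on the trailing half to make sure it is flat on the rail. I back off, lift and look first.

```bash
python3 -m inch '[[[-0.3,0,0],[0,0,0],0],[[-0.8,0,0],[0,0,0],0],[[-1.5,0,0],[0,0,0],0],[[-1.5,0,-1],[0,0,0],0],[[-1.5,0,-2.5],[0,0,0],0],[[-1.5,-1.5,-4],[0,0,0],0],[[-0.5,-3,-4],[0,0,0],0],[[1,-4.5,-4],[0,0,0],0],[[2,-4.9,-4],[0,0,0],0],[[2.3,-4.9,-4],[0,0,0],0],[[2.3,-4.9,-4],[0,0,0],0]]'; python3 -c "
from h import *
st(); go(-12,83,27,92.5); shot('wrist','w8'); shot('scene','s8',(170,120,400,300),3.3)"
```

```text
time: 18.65
tool_pos: [544.6, 105.7, 67.6]
tcp_rot: [179.9, 0.0, 92.6]
ft_force: [-0.1, -0.0, -0.4]
finger_gap: 0.1
t18.65 [544.6 105.7  67.6] [179.9   0.   92.6] jig [-11.7  85.3] F [-0.1 -0.  -0.4] gap 0.1
shift [-0.23 -0.04  4.06] turn [0.002 0.    0.001]
```

View pics/w8.png

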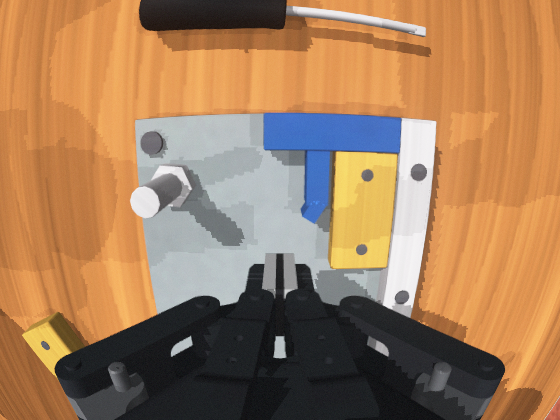

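View pics/s8.png

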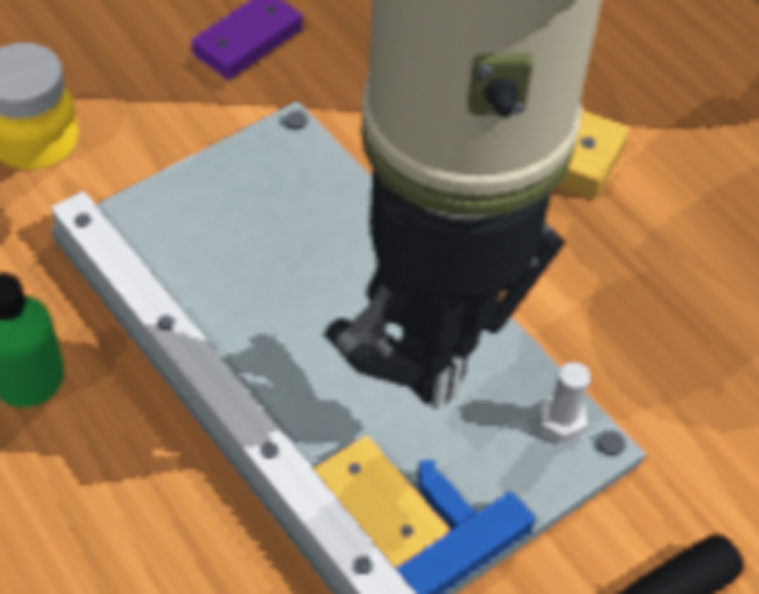

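Both views show the blank between lip and rail with its end on the stop. I add a gentle side press on the trailing half.

```bash
python3 -m inch '[[[-0.3,0,1.5],[0,0,0],0],[[-0.3,0,3],[0,0,0],0],[[-0.3,0,3.8],[0,0,0],0],[[-0.3,0,4.0],[0,0,0],0],[[-0.3,0.3,4.0],[0,0,0],0],[[-0.3,0.6,4.0],[0,0,0],0],[[-0.3,0.9,4.0],[0,0,0],0],[[-0.3,1.2,4.0],[0,0,0],0],[[-0.3,1.3,4.0],[0,0,0],0],[[-0.3,1.3,4.0],[0,0,0],0]]'; python3 -m inch '[[[0,0.1,0],[0,0,0],0],[[0,0.2,0],[0,0,0],0],[[0,0.2,0],[0,0,0],0]]';python3 -m inch '[[[0,0.1,0],[0,0,0],0],[[0,0.2,0],[0,0,0],0],[[0,0.2,0],[0,0,0],0]]'
```

```text
time: 19.75
tool_pos: [557.2, 102.8, 27.0]
tcp_rot: [180.0, -0.0, 92.5]
ft_force: [-0.4, -0.4, 0.2]
finger_gap: 0.1
time: 20.05
tool_pos: [558.9, 102.9, 26.8]
tcp_rot: [180.0, 0.0, 92.5]
ft_force: [0.3, -0.1, -0.5]
finger_gap: -0.0
time: 20.35
tool_pos: [561.0, 103.0, 26.8]
tcp_rot: [180.0, 0.0, 92.5]
ft_force: [-0.4, -0.3, 0.2]
finger_gap: -0.2
```

```bash
python3 -m inch '[[[0,0.1,0],[0,0,0],0],[[0,0.2,0],[0,0,0],0],[[0,0.2,0],[0,0,0],0]]'; python3 -m inch '[[[0,0.1,0],[0,0,0],0],[[0,0.1,0],[0,0,0],0]]'; python3 -m inch '[[[0,0.1,0],[0,0,0],0],[[0,0.1,0],[0,0,0],0]]'; python3 -m inch '[[[0,0.1,0],[0,0,0],0],[[0,0.1,0],[0,0,0],0]]'
```

```text
time: 20.65
tool_pos: [562.3, 103.0, 26.6]
tcp_rot: [-179.9, 0.0, 92.5]
ft_force: [-4.0, -0.3, 1.8]
finger_gap: 0.2
time: 20.85
tool_pos: [562.5, 103.0, 26.5]
tcp_rot: [-179.8, 0.0, 92.5]
ft_force: [-7.7, -0.4, 5.0]
finger_gap: -0.2
time: 21.05
tool_pos: [562.7, 103.0, 26.4]
tcp_rot: [-179.7, 0.0, 92.5]
ft_force: [-12.0, -1.3, 9.1]
finger_gap: -0.1
time: 21.25
tool_pos: [562.9, 103.0, 26.3]
tcp_rot: [-179.6, 0.0, 92.5]
ft_force: [-16.9, -0.9, 13.2]
finger_gap: -0.1
```

The force rises stiffly straight away, so it was already flush. I release, lift and move well clear so the top camera can see.

```bash
python3 -m inch '[[[0,-0.3,0],[0,0,0],0],[[0,-0.8,0],[0,0,0],0],[[0,-1.5,0],[0,0,0],0],[[0,-1.5,-1.5],[0,0,0],0],[[0,-1.5,-4],[0,0,0],0],[[0,-1.5,-8],[0,0,0],0],[[0,-1.5,-12],[0,0,0],0],[[1,-3,-15],[0,0,0],0],[[4,-5,-17],[0,0,0],0],[[8,-7,-18],[0,0,0],0],[[12,-9,-18],[0,0,0],0],[[16,-11,-18],[0,0,0],0],[[20,-13,-18],[0,0,0],0],[[23,-15,-18],[0,0,0],0],[[25,-17,-18],[0,0,0],0],[[26,-18,-18],[0,0,0],0],[[26,-18,-18],[0,0,0],0]]'; python3 - <<'E'
from h import *
st(); t=shot("top","t9",(130,100,450,340),2.5); s=shot("scene","s9",(170,120,400,300),3.3)
c=blank("top",t); R=cv2.minAreaRect(cast("top",c.reshape(-1,2),26)[:,:2].astype(np.float32)); print(R,"jig",jig(R[0]).round(1))
E
```

```text
time: 22.95
tool_pos: [373.7, 356.0, 207.7]
tcp_rot: [179.9, -0.0, 92.7]
ft_force: [0.2, -1.3, 1.2]
finger_gap: -0.1
t22.95 [373.7 356.  207.7] [179.9  -0.   92.7] jig [-171.5  342.9] F [ 0.2 -1.3  1.2] gap -0.1
((592.0035400390625, 127.64198303222656), (67.46749877929688, 35.98307418823242), 89.69371795654297) jig [ 36.6 105.1]
```

View pics/t9.png

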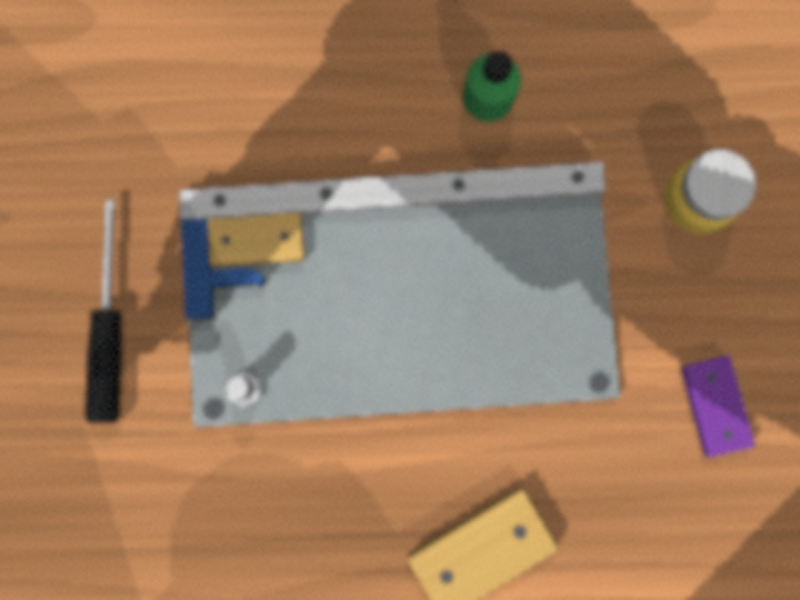

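View pics/s9.png

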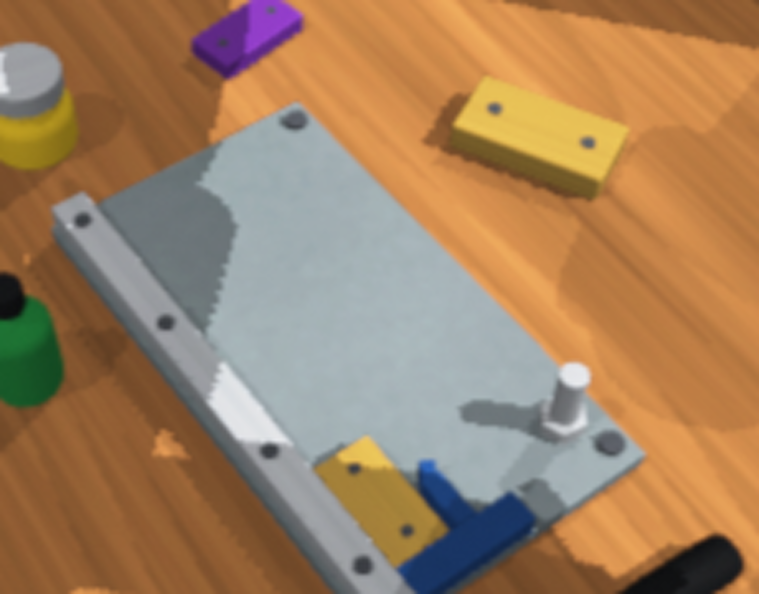

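The blank measures (36.6, 105.1) in jig axes against the seat at (37, 105), and the bystanders stand as before. The rectangle's angle (89.7 against about 87.5) is off, so I check the angle from the dots.

```bash
python3 - <<'E'
from h import *
for f,name,off,k,qs in(("t9","top",(130,100),2.5,[(226,239),(284,236)]),("s9","scene",(170,120),3.3,[(406,530),(354,467)])):
    g=cv2.cvtColor(cv2.imread(f"pics/{f}.png"),cv2.COLOR_BGR2GRAY).astype(float); P=[]
    for x,y in qs:
        a=g[y-9:y+10,x-9:x+10]; w=np.clip(np.median(a)-15-a,0,None); Y,X=np.mgrid[y-9:y+10,x-9:x+10]
        q=np.array([(X*w).sum(),(Y*w).sum()])/w.sum(); P.append(jig(cast(name,(q+.5)/k-.5+np.array(off),26)[0]))
    P=np.array(P); d=P[0]-P[1]; print(name,P.round(1).tolist(),"len",np.hypot(*d).round(1),"angle vs rail deg",np.degrees(np.arctan2(-d[0],d[1])).round(2),"ctr",P.mean(0).round(1))
st()
E
```

```text
top [[38.0, 127.8], [38.4, 84.1]] len 43.6 angle vs rail deg 0.54 ctr [ 38.2 105.9]
scene [[35.8, 127.6], [36.1, 84.0]] len 43.7 angle vs rail deg 0.36 ctr [ 36.  105.8]
t23.05 [375.1 354.7 207.4] [179.9  -0.   92.5] jig [-170.2  341.4] F [-0.1  0.6  0.2] gap 0.1
```

The dots in both views give an angle to the rail of 0.4–0.5°, which is within measuring error. The centre comes out at (36 to 38, 106). I hand in.

```bash
python3 -c "
from bench import r
print(r.hand_in())"
```

```text
the job is handed in; nothing more can be done
None
```

The brass blank is in the blue corner pocket, with its end against the stop and its long side against the rail. I handed the job in at about 23 s; no verdict is reported.

**What I did:**
- Two spread fingertips pushed the blank flat against the rail (14 N at contact).
- It sat there about 3–4 s, well short of the pocket. I then slid it along with the closed tips pushing on its trailing end until it met the stop (12 N).
- A final side press (17 N) met stiff resistance at once, so it was already against the rail. I then withdrew well clear.

**Last checks:**
- **Position:** the centre measures x 36 to 38, y 105 to 106 mm in the jig's axes; the seat is at (37, 105).
- **Angle:** the dots give 0.4–0.5° to the rail in both views, within measuring error. One check disagreed: the top-view outline gave about 2°, which I put down to coarse pixels, because both dot measurements and the contact forces say flush.
- **Bystanders:** the bolt, oil bottle, jar and screwdriver look unmoved, judged by eye.

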